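Tip nuts down a chute into a jar

ROBOT

A 6-joint arm with a two-finger parallel gripper is mounted at the origin on a cart in front of the work surface, level with it; the furniture and walls round the work are solid. World frame = base frame: x ahead of the robot, y to its left, z up, the work surface at z = 0. Lengths are in m, angles in rad, forces in N, time in s.
With the tool pointing down it reaches from about 0.25 to 0.85 m from the base axis. Payload 12.5 kg.
Tool frame: the origin (TCP) lies midway between the tips of the shut fingers; the grasp point (between the pads) lies 19 mm behind it; z points along the fingers, y is the line along which they close (so a half turn about z gives the same grasp; the last joint's range is limited). The gripper opens to 93 mm and grips with 3 to 60 N. Pads are 15 mm wide; open, the fingers measure 128 mm over their backs; the gripper's body (75 mm by 188 mm) begins 65 mm behind the grasp point.
Start: joints at [1.129, 0.351, 1.652, -0, 1.139, -0.085], TCP at [0.192, 0.515, 0.219] pointing down, gripper open.
Joint ranges: [-2.75, 2.75], [-0.79, 2.1], [0.01, 2.65], [-1.57, 4.71], [0.07, 3.14], [-2.87, 2.87]. Speed limits (rad/s): [2.22, 2.22, 2.79, 3.14, 3.14, 3.14].

INTERFACE

Orientations are given as a rotation vector (axis times angle).
In Python, from bench import * gives the robot as it stands. The module is installed in compiled form; this text tells all that it offers. Calls block until the motion is done:
- reach(position, orientation): joint-space move of the TCP to a pose.
- servo_line(position, rot=None, velocity=0.15, guard=None): straight line of the TCP; rot=None keeps the orientation; velocity is the mean speed in m/s. With guard (N) it stops when the force on the tool has changed by that much, and returns True; else False.
- goto_joints(angles): joint-space move.
- open_jaws() and close_gripper(grasp_force=None): open the fingers fully, or close them until they stop; grasp_force is the grip in N (None keeps the last).
- sleep(seconds).
- solve_ik(position, orientation): joint angles nearest the present ones, or None.
- sense(): the state.
- get_image(name): name is "side" or "top" or "wrist"; returns the picture (400x640x3 uint8, blue, green, red); there is no depth.
- camera_info(name): a dict with "vfov" (degrees; the focal length in pixels is half the picture's height over the tangent of half this angle, whatever the lens; pixels are square), "cx", "cy" (the principal point, pixels), "R" (3x3) and "t" (3): a world point X has camera coordinates R X + t. Camera axes: x right, y down, z forward; pixel columns grow to the right and rows downward; lengths in m; the calibration is good to about 2 mm. The wrist camera is an equidistant fisheye: a pixel r from the principal point sees the ray r / f radians off the axis. A picture is of the moment at which its call begins: read the wrist's pose just before it. camera_info takes no time and is no camera call; for the wrist camera it gives the pose at the moment of the call.
A pose or a line that the arm cannot do raises Unreachable and nothing moves.
- sign_off(): hands the job in; it is judged then, once.
The state is a dict: "t": time; "joint_positions": joint angles; "joint_vel": joint speeds; "tau": joint torques, N m; "eef_pos": TCP position; "eef_rot": TCP orientation; "wrist_force": force on the tool from outside, world axes, zero at the start; "wrist_torque": the same for the moment, N m; "finger_gap": finger opening in m; "finger_force": force on a finger pad.
Only numpy, scipy, OpenCV 4.12 (cv2) and the standard library are available. Lean on these libraries where they do the work, as an engineer would, in place of code of your own. Each camera call takes 0.05 s, during which the arm holds its last target. There are 200 camera calls.

TASK

Draw the metal chute with the three nuts out from under its shelter by its front, and set it down on the bench with its tail clear of the shelter. Then take it again by the wooden grip at its tail and tip it over the narrow-necked jar, so that all three nuts slide out of its mouth into the jar without the nuts being touched by the gripper. Finally set the empty chute down flat on the bench and let go; the jar stays upright and the other things stay where they are.

Things in the scene. Friction and masses are not known exactly. Their poses are not given: they have to be found in the camera images.
- chute: Straight open bright-metal trough, 170 mm long (x), 40 mm wide outside, 34 inside, walls 32 mm high from x = -51 mm (back plate) to the mouth at +85 mm (no sill); floor 3 mm thick. About 0.2 kg. Origin at the centre of length and width, half-way up, 16 mm above its underside. +x points to the mouth, z up. At the start its rear half stands in the shelter and its front 84 mm or more stick out.
- chute_front (a point): Centre of the chute's front part, 45 mm ahead of the chute's origin and half-way up: the place to take it across its two outer walls (40 mm wide) from above while it is in the shelter. Axes as the chute.
- chute_mouth (a point): Middle of the floor's front edge, on top of the floor, where nuts leave: 85 mm ahead of the chute's origin and 13 mm below it. Axes as the chute.
- tail_grip: Upright wooden block fixed on the chute's tail, the handle for tipping: 32 mm long (chute x), 16 mm thick (chute y), 49 mm high, its top 52 mm above the chute's underside. Origin at its centre, 68 mm behind the chute's origin and 11.5 mm above it (27.5 mm above the underside). Axes as the chute.
- nut_1: Loose dark steel hexagon nut, 19 mm across the flats, 10 mm thick, 20 g, lying in the chute. Origin at its centre. Nuts slide on the chute's metal with a friction of 0.2 to 0.3: they stay put while it is near level and moves smoothly, and all slide out of it at 30 degrees or more.
- nut_2: Second nut, the same.
- nut_3: Third nut, the same.
- jar: Loose round steel jar standing on the bench, 74 mm across, 75 mm high, narrowed to a neck with a 53 mm clear opening (59 mm outside). Weighs about 0.4 kg. Origin at the centre of its underside, z up.
- jar_mouth (a point): Centre of the jar's open mouth, level with its rim, 75 mm above the bench. Round the work stand fixed bins to keep clear of: to the left a big yellow one up to 0.23 m high and a steel one 0.11 m, in front a blue one 0.14 m, to the right a grey tub 0.17 m; the gripper starts left of them, so carry it over at 0.3 m or more.
- shelter: Fixed grey sheet-steel shelter with back, sides and roof, open at one end only: 95 mm long (x), 64 mm wide (y; its foot flanges make 96 mm), 68 mm high; inside 58 mm wide and 65 mm high. Origin at the centre of its footprint on the bench; +x points out of the open end, which lies 47.5 mm from the origin. The chute slides out along +x.
- tape_measure: Bystander to leave alone: yellow pocket tape measure, 43 x 86 x 66 mm; origin at the centre of its underside.
- pliers: Bystander to leave alone: pliers with dark grey handles lying flat, 53 x 186 x 14 mm; origin at the centre of its underside.

How it is judged:
On the way, in this order (a step that is already met when the one before it is completed fails the run):
1. the chute stands flat on the bench, at rest and let go, with the middle of its tail grip at least 20 mm out of the shelter's open end (x of tail_grip in the frame of shelter above 0.0675 m and height (world z) of chute below 0.021 m and angle between chute's own z axis and vertical below 0.1 rad and linear speed of chute below 0.02 m/s and contact force between the fingers and chute below 0.1 N), for 0.2 s.
2. held by the tail grip, the chute points mouth-down by at least 15 degrees with its mouth over the jar's mouth (within 45 mm of its axis, above the rim or at most 20 mm below it) (contact force between the fingers and tail_grip above 0.5 N and angle between chute's own x axis and vertical above 1.833 rad and horizontal distance between chute_mouth and jar_mouth below 0.045 m and height (world z) of chute_mouth above 0.055 m), for 0.1 s.
At the end, for the whole second after the job is handed in: All three nuts lie inside the jar (centres within 35 mm of its axis and less than 55 mm above its underside), the jar stands upright on the bench (within 0.1 rad), and the chute lies flat on the bench, trough up (origin 11 to 21 mm above the bench, within 0.1 rad of level), let go; all at rest (horizontal distance between each of nut_1, nut_2, nut_3 and jar below 0.035 m and z of nut_1 in the frame of jar between 0 and 0.055 m and linear speed of each of nut_1, nut_2, nut_3 below 0.05 m/s and z of nut_2 in the frame of jar between 0 and 0.055 m and z of nut_3 in the frame of jar between 0 and 0.055 m and angle between each of jar, chute's own z axis and vertical below 0.1 rad and height (world z) of jar between -0.01 and 0.01 m and height (world z) of chute between 0.011 and 0.021 m and linear speed of chute below 0.02 m/s); the robot touches nothing.
It fails at once if a nut is touched by the fingers (contact force between the fingers and nut_1 above 0.5 N or contact force between the fingers and nut_2 above 0.5 N or contact force between the fingers and nut_3 above 0.5 N).
It fails at once if a bystander (tape measure, pliers) is moved more than 30 mm (distance of any of tape_measure, pliers from where it was at the start of the episode above 0.03 m).
It also fails if it takes over 72 s, if anything falls off the work surface, if the arm or the gripper's body presses on something with over 40 N, if the wrist force passes 120 N, or if a joint passes its speed limit or range.

## Working session

There is one attempt and no reset: what is moved stays moved. The work goes in short steps, each a Python script; the robot and the scene stay as the last script left them, time stands still between calls to the robot, and variables do not carry over. Pictures are saved under pics/ and viewed, at most 10 in all, crops included, and the job is handed in when it is done.

```bash
mkdir -p pics
python3 - <<'E'
from bench import *
import cv2,numpy as np
for n in("top","side"):
    cv2.imwrite(f"pics/{n}0.png",get_image(n)); c=camera_info(n); print(n,c)
print(sense()["eef_rot"],sense()["t"])
E
```

```text
top {'vfov': 45.65108010285779, 'cx': 319.83047881866, 'cy': 208.91316650748914, 'R': array([[ 0.02826934, -0.99959052, -0.00443043],
       [-0.99779657, -0.02795191, -0.06017218],
       [ 0.0600237 ,  0.0061217 , -0.99817818]]), 't': array([-0.28314708,  0.59096484,  1.10375498])}
side {'vfov': 47.945113881590466, 'cx': 318.54198201655714, 'cy': 197.5803798172006, 'R': array([[-0.99760314,  0.0671609 , -0.01665506],
       [ 0.04933492,  0.52158928, -0.85176915],
       [-0.04851848, -0.85054925, -0.52365248]]), 't': array([0.59599268, 0.1901062 , 0.84092797])}
[-5.57371661e-01 -3.09150246e+00  1.51887349e-03] 0.1
```

View pics/top0.png

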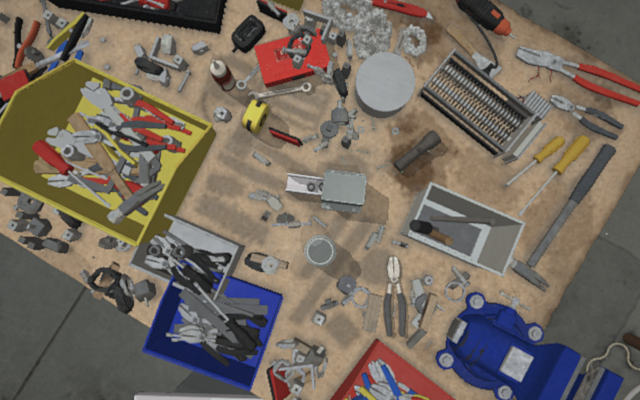

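View pics/side0.png

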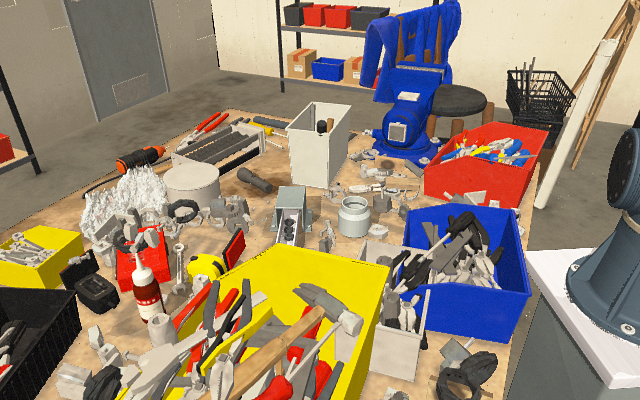

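The top view shows the shelter at about (344,190), with the chute mouth pointing left (+y) at (288,184). The jar rim is at about (320,250) and the pliers at (395,295). I'll enlarge the work area in both views.

Run:
```python
import cv2,numpy as np
a=cv2.imread("pics/top0.png")[155:285,230:430]; b=cv2.imread("pics/side0.png")[170:270,230:400]
cv2.imwrite("pics/tz.png",cv2.resize(a,None,fx=4,fy=4,interpolation=cv2.INTER_CUBIC))
cv2.imwrite("pics/sz.png",cv2.resize(b,None,fx=4,fy=4,interpolation=cv2.INTER_CUBIC))
```

```text
(no output)
```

View pics/tz.png

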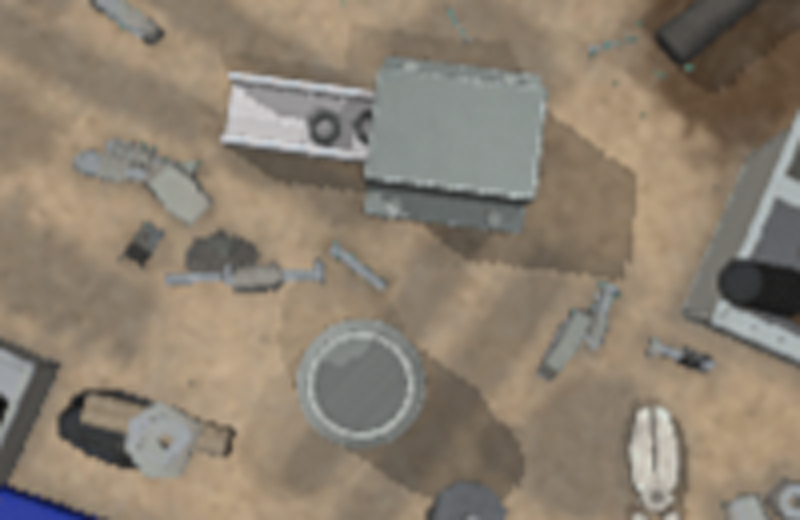

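View pics/sz.png

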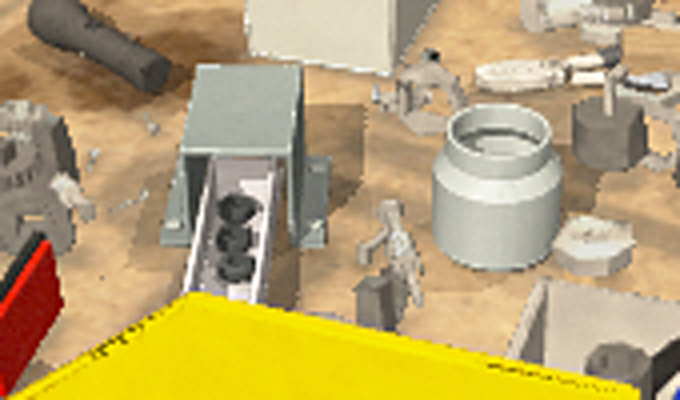

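The zoom confirms the layout. The roof corners are at crop (385,60),(545,75),(537,200),(367,183). The chute mouth's wall tops are at (229,73) and (221,143), the jar rim centre is near (361,382), and three nuts sit in the trough. Next I'll convert these to positions.

```bash
cat > h.py <<'E'
from bench import *
import cv2,numpy as np
from scipy.spatial.transform import Rotation as Ro
def cast(n,u,v,z):
    c=camera_info(n); f=200/np.tan(np.radians(c["vfov"]/2))
    d=c["R"].T@np.array([(u-c["cx"])/f,(v-c["cy"])/f,1]); o=-c["R"].T@c["t"]
    return o+d*(z-o[2])/d[2]
# chute-frame axes -> tool rotation: tool z = -chute z, tool y = +/- chute y
def tool(yaw,pitch=0,flip=0):   # yaw of chute x, pitch mouth-down
    R=Ro.from_euler('z',yaw)*Ro.from_euler('y',pitch)
    return R*Ro.from_euler('x',np.pi)*Ro.from_euler('z',np.pi*flip)
E
python3 - <<'E'
from h import *
np.set_printoptions(precision=4,suppress=True)
T=lambda x,y,z:cast("top",230+(x+.5)/4-.5,155+(y+.5)/4-.5,z)
S=lambda x,y,z:cast("side",230+(x+.5)/4-.5,170+(y+.5)/4-.5,z)
r=np.array([T(*p,.068) for p in((385,60),(545,75),(537,200),(367,183))]);print(r,r.mean(0),[np.linalg.norm(r[i]-r[i-1]) for i in range(4)])
c=np.array([T(*p,.032) for p in((229,73),(221,143),(370,88),(362,156))]);print(c,np.linalg.norm(c[0]-c[1]))
for i,j in((0,2),(1,3)):d=c[i]-c[j];print("yaw",np.arctan2(d[1],d[0]))
d=r[0]-r[1];print(np.arctan2(d[1],d[0]));d=r[3]-r[2];print(np.arctan2(d[1],d[0]))
# mouth width centre floor
a=cv2.imread("pics/top0.png")
print("jar top",T(361,382,.075), "jar side",S(499,131,.075),S(499,131,.075)-S(447,131,.075))
print("nut side",[S(*p,.013) for p in((240,210),(235,238),(236,267))],"nut top",T(325,127,.013))
E
```

```text
[[ 0.6851 -0.2779  0.068 ]
 [ 0.679  -0.3685  0.068 ]
 [ 0.6081 -0.3656  0.068 ]
 [ 0.615  -0.2697  0.068 ]] [ 0.6468 -0.3204  0.068 ] [np.float64(0.07052318551386305), np.float64(0.0908349937390901), np.float64(0.07099054680772426), np.float64(0.09619265252062523)]
[[ 0.6801 -0.1871  0.032 ]
 [ 0.6388 -0.1837  0.032 ]
 [ 0.6735 -0.2697  0.032 ]
 [ 0.6335 -0.2662  0.032 ]] 0.04134768228698837
yaw 1.491892517814267
yaw 1.5063805494919995
1.5043158703356647
1.4987677817703824
jar top [ 0.5034 -0.2695  0.075 ] jar side [ 0.4978 -0.2685  0.075 ] [-0.0289  0.0027  0.    ]
nut side [array([ 0.6453, -0.2941,  0.013 ]), array([ 0.6485, -0.2662,  0.013 ]), array([ 0.6482, -0.2383,  0.013 ])] nut top [ 0.6519 -0.2436  0.013 ]
```

Both cameras agree to within a few mm, and the sizes match the specification. The chute yaw is about 1.50 and the jar is at about (0.501,-0.269). Before moving I'll check IK for the grasps and for the pour yaw options.

```bash
cat >> h.py <<'E'
YAW=1.50; JAR=np.array([.5006,-.269,.075])
u=np.array([np.cos(YAW),np.sin(YAW),0])
MOUTH=np.array([.6595,-.1854,0]); ORG=MOUTH-.085*u; FRONT=ORG+.045*u; GRIP0=ORG-.068*u
DRAW=.10
TZ=.010   # TCP height over chute underside in the tail grasp
def pour(yaw,pitch,up=.004,back=.012):
    "tool pose with floor's front edge at 'up' over the rim, 'back' mm behind the jar axis"
    h=np.array([np.cos(yaw),np.sin(yaw),0])
    m=JAR-back*h+[0,0,up]
    R=Ro.from_euler('z',yaw)*Ro.from_euler('y',pitch)
    return m+R.apply([-.153,0,TZ-.003])
E
python3 - <<'E'
from h import *
np.set_printoptions(precision=2,suppress=True)
q=lambda p,R:solve_ik(list(p),list(R.as_rotvec()))
for fl in(0,1):
    print(fl,"front",q(FRONT+[0,0,.017],tool(YAW,0,fl)),"tail",q(GRIP0+DRAW*u+[0,0,.01],tool(YAW,0,fl)))
    for yaw in(1.5,2.2,2.6,np.pi,0,-.8,-1.57):
        print("  ",round(yaw,2),[q(pour(yaw,np.radians(a)),tool(yaw,np.radians(a),fl)) for a in(0,45)])
tub=[cast("top",*p,.17) for p in((428,182),(401,232))];print(tub)
E
```

```text
0 front [-0.4   0.84  1.36 -0.    0.94 -0.33] tail [-0.42  0.85  1.35 -0.    0.94 -0.34]
   1.5 [array([-0.8 ,  0.68,  1.47,  0.  ,  0.99, -0.73]), array([-0.44,  0.47,  1.77, -1.03,  0.87,  0.32])]
   2.2 [array([-0.66,  0.8 ,  1.25,  0.  ,  1.1 , -1.29]), array([-0.52,  0.4 ,  1.88, -1.21,  0.32, -0.07])]
   2.6 [array([-0.57,  0.82,  1.21,  0.  ,  1.12, -1.6 ]), None]
   3.14 [array([-0.45,  0.79,  1.26,  0.  ,  1.09, -2.02]), None]
   0 [array([-0.78,  0.35,  2.06, -0.  ,  0.73,  0.79]), array([-0.51,  0.63,  1.49, -0.35,  1.73,  1.14])]
   -0.8 [array([-0.48,  0.32,  2.1 , -0.  ,  0.72,  1.89]), array([-0.6 ,  0.64,  1.48,  0.14,  1.8 ,  1.74])]
   -1.57 [array([-0.3 ,  0.47,  1.86, -0.  ,  0.81,  2.84]), array([-0.69,  0.58,  1.58,  0.58,  1.55,  2.27])]
1 front [-0.4   0.84  1.36  0.    0.94  2.81] tail [-0.42  0.85  1.35  0.    0.94  2.8 ]
   1.5 [array([-0.8 ,  0.68,  1.47,  0.  ,  0.99,  2.42]), array([-0.44,  0.47,  1.77, -1.03,  0.87, -2.82])]
   2.2 [array([-0.66,  0.8 ,  1.25,  0.  ,  1.1 ,  1.86]), None]
   2.6 [array([-0.57,  0.82,  1.21,  0.  ,  1.12,  1.54]), None]
   3.14 [array([-0.45,  0.79,  1.26,  0.  ,  1.09,  1.12]), array([-0.66,  0.41,  1.88,  1.2 ,  0.49, -0.09])]
   0 [array([-0.78,  0.35,  2.06, -0.  ,  0.73, -2.35]), array([-0.51,  0.63,  1.49, -0.35,  1.73, -2.  ])]
   -0.8 [array([-0.48,  0.32,  2.1 , -0.  ,  0.72, -1.26]), array([-0.6 ,  0.64,  1.48,  0.14,  1.8 , -1.4 ])]
   -1.57 [array([-0.3 ,  0.47,  1.86, -0.  ,  0.81, -0.3 ]), array([-0.69,  0.58,  1.58,  0.58,  1.55, -0.87])]
[array([ 0.65, -0.49,  0.17]), array([ 0.55, -0.43,  0.17])]
```

Run:
```python
from h import *
R=list(tool(YAW).as_rotvec()); s=sense()
servo_line([.192,.515,.32],velocity=.25)
reach(list(FRONT+[0,0,.30]),R)
servo_line(list(FRONT+[0,0,.10]),velocity=.2)
print(servo_line(list(FRONT+[0,0,.017]),velocity=.08,guard=15))
close_gripper(25); s=sense();print(s["finger_gap"],s["finger_force"],s["eef_pos"],s["wrist_force"])
servo_line(list(FRONT+DRAW*u+[0,0,.017]),velocity=.06); sleep(.2)
s=sense();print(s["finger_gap"],s["eef_pos"],s["wrist_force"],s["t"])
for n in("top","side"): cv2.imwrite(f"pics/{n}1.png",get_image(n))
a=cv2.imread("pics/top1.png")[125:285,200:400]; b=cv2.imread("pics/side1.png")[140:290,220:400]
cv2.imwrite("pics/c1.png",np.vstack([cv2.resize(a,(400,320)),cv2.resize(b,(400,280))]))
```

```text
False
0.040064940738821754 24.66734915971756 [ 0.65656557 -0.22525751  0.0169534 ] [-1.07568985  0.42968187  0.58207567]
0.03992937342534704 [ 0.66372756 -0.12570295  0.01699928] [-0.33608549 -0.83760941 -1.28050231] 8.95
```

View pics/c1.png

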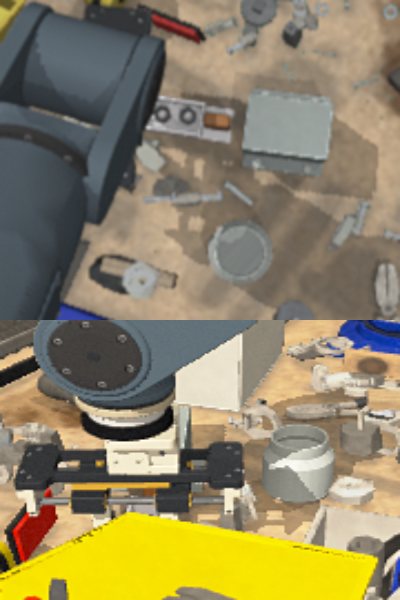

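The chute is drawn out. The wooden grip shows clear of the shelter at about crop (217,120), against the shelter edge at about 245, and the nuts are still inside. Now I'll release, rise and measure the grip.

Run:
```python
from h import *
np.set_printoptions(precision=4,suppress=True)
open_jaws(); sleep(.4)
p=FRONT+DRAW*u
print(sense()["wrist_force"])
servo_line(list(p+[0,0,.12]),velocity=.1)
servo_line([.46,-.02,.33],velocity=.3)
a=get_image("top"); cv2.imwrite("pics/top2.png",a); cv2.imwrite("pics/side2.png",get_image("side"))
hsv=cv2.cvtColor(a,cv2.COLOR_BGR2HSV)
m=cv2.inRange(hsv,(5,100,60),(18,255,200)); m[:170]=0;m[205:]=0;m[:,:285]=0;m[:,330:]=0
n,l,st,c=cv2.connectedComponentsWithStats(m)
for i in range(1,n):
    if st[i,4]>15:print(st[i],c[i],cast("top",*c[i],.050))
print("expected",GRIP0+DRAW*u,sense()["t"])
x=np.vstack([cv2.resize(a[150:280,240:400],None,fx=4,fy=4,interpolation=cv2.INTER_CUBIC)])
cv2.imwrite("pics/c2.png",x)
```

```text
[-0.0985  0.1487 -0.7652]
[302 182  13   8  85] [308.0235 185.3176] [ 0.6502 -0.238   0.05  ]
expected [ 0.6558 -0.2383  0.    ] 12.9
```

View pics/c2.png

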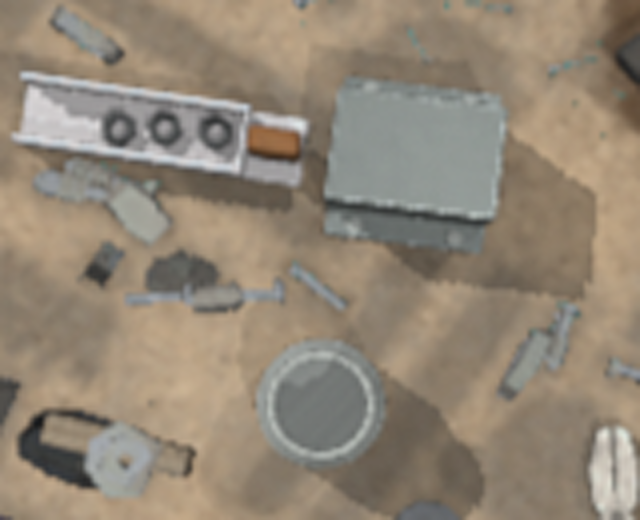

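The chute is free of the shelter with its three nuts, at crop (118,128), (165,128) and (215,130). The grip top is at about (273,140). I'll compute the yaw and axis from the wall lines.

Run:
```python
from h import *
np.set_printoptions(precision=4,suppress=True)
T=lambda x,y,z:cast("top",240+(x+.5)/4-.5,150+(y+.5)/4-.5,z)
c=np.array([T(*p,.032) for p in((22,75),(12,137),(248,105),(240,172))])
d=(c[0]+c[1]-c[2]-c[3])/2;yaw=np.arctan2(d[1],d[0]);L=np.linalg.norm(d)
print(c,yaw,L); h=d/L
print("from mouth",(c[0]+c[1])/2-.153*h,"from back",(c[2]+c[3])/2-.017*h)
print("plate tail",[T(*p,.003) for p in((306,120),(298,185))])
g=np.array([T(*p,.052) for p in((250,125),(300,130),(297,150))]);print(g)
print("jar",T(321,402,.075))
```

```text
[[ 0.688  -0.089   0.032 ]
 [ 0.6513 -0.0845  0.032 ]
 [ 0.674  -0.2218  0.032 ]
 [ 0.6345 -0.2183  0.032 ]] 1.4557777512949706 0.1341861866329087
from mouth [ 0.6521 -0.2387  0.032 ] from back [ 0.6523 -0.2369  0.032 ]
plate tail [array([ 0.6696, -0.2555,  0.003 ]), array([ 0.6304, -0.2518,  0.003 ])]
[[ 0.6599 -0.2242  0.052 ]
 [ 0.6578 -0.2529  0.052 ]
 [ 0.6462 -0.2516  0.052 ]]
jar [ 0.5034 -0.2695  0.075 ]
```

```bash
cat >> h.py <<'E'
JAR=np.array([.5012,-.269,.075]); YAW2=1.456
G=np.array([.651,-.238,0])
E
python3 - <<'E'
from h import *
np.set_printoptions(precision=4,suppress=True)
R=list(tool(YAW2).as_rotvec())
reach(list(G+[0,0,.30]),R)
servo_line(list(G+[0,0,.12]),velocity=.2)
print(servo_line(list(G+[0,0,TZ]),velocity=.08,guard=15))
close_gripper(60); s=sense();print(s["finger_gap"],s["finger_force"],s["eef_pos"],s["wrist_force"],s["wrist_torque"])
servo_line(list(G+[0,0,TZ+.02]),velocity=.03); sleep(.2)
s=sense();print(s["finger_gap"],s["eef_pos"],s["wrist_force"],s["wrist_torque"],s["t"])
a,b=get_image("top"),get_image("side");cv2.imwrite("pics/top3.png",a);cv2.imwrite("pics/side3.png",b)
cv2.imwrite("pics/c3.png",np.vstack([cv2.resize(a[150:225,230:400],None,fx=4,fy=4,interpolation=cv2.INTER_CUBIC),cv2.resize(b[185:260,230:400],None,fx=4,fy=4,interpolation=cv2.INTER_CUBIC)]))
E
```

```text
False
0.01573740285860419 59.998993277549744 [ 0.651 -0.238  0.01 ] [ 0.0829 -0.4741  0.0745] [-0.0474  0.0777  0.0685]
0.015630515489377973 [ 0.6509 -0.238   0.0298] [ 0.034   0.5158 -2.2197] [-0.2092  0.0886 -0.0126] 18.7917
```

View pics/c3.png

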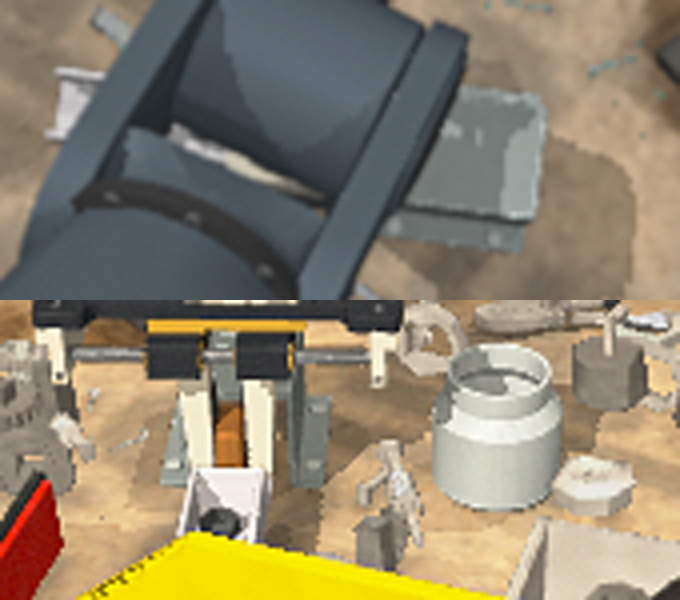

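The force and moment match the whole chute being carried, and the nuts are inside. I'll lift it high with 3° mouth-up and check the pitch from the side view.

Run:
```python
from h import *
np.set_printoptions(precision=4,suppress=True)
servo_line(list(G+[0,0,.20]),rot=list(tool(YAW2,np.radians(-3)).as_rotvec()),velocity=.08); sleep(.2)
s=sense();print(s["eef_pos"],s["wrist_force"],s["wrist_torque"],s["t"])
b=get_image("side");cv2.imwrite("pics/side4.png",b)
R=Ro.from_euler('z',YAW2)*Ro.from_euler('y',np.radians(-3))
c=camera_info("side");f=200/np.tan(np.radians(c["vfov"]/2))
for nm,q in(("mouthL top",[.153,.02,.032]),("mouthR top",[.153,-.02,.032]),("mouthfloor",[.153,0,.003]),("back top",[.017,-.02,.032])):
    for dp in(0,8):
        Rr=R*Ro.from_euler('y',np.radians(dp))
        X=c["R"]@(s["eef_pos"]+Rr.apply(np.array(q)-[0,0,TZ]))+c["t"];print(nm,dp,(f*X[0]/X[2]+c["cx"]-220)*4,(f*X[1]/X[2]+c["cy"]-90)*4)
cv2.imwrite("pics/c4.png",cv2.resize(b[90:230,220:370],None,fx=4,fy=4,interpolation=cv2.INTER_CUBIC))
```

```text
[ 0.6509 -0.238   0.1999] [-0.0258 -0.0403 -1.9915] [-0.2531  0.0533 -0.0063] 21.3667
mouthL top 0 251.35318051010586 387.6836346942547
mouthL top 8 253.5378579595249 434.0360402047671
mouthR top 0 157.57609906678772 386.78167870633206
mouthR top 8 160.8371274479805 433.0263179418512
mouthfloor 0 208.74602912175305 447.011414168178
mouthfloor 8 212.59789205466132 486.576929231829
back top 0 202.9413837977013 260.01703991017655
back top 8 202.44682193974018 267.21819352989405
```

View pics/c4.png

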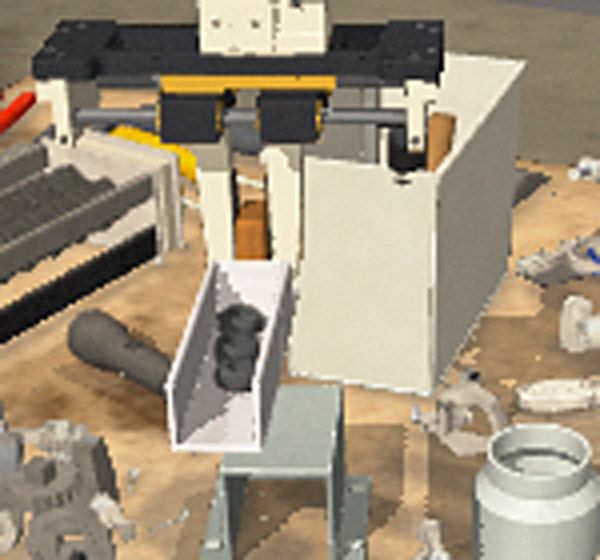

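The mouth corners, observed at crop (168,388) and (263,388), match the zero-slip prediction apart from a constant side-camera bias of about 4 mm. I corrected the jar x to 0.502 for that. Now I'll carry the chute over the jar and take a picture before tipping.

```bash
cat >> h.py <<'E'
JAR=np.array([.502,-.269,.075]); PY=-.2
E
python3 - <<'E'
from h import *
np.set_printoptions(precision=4,suppress=True)
rv=lambda y,a=0:list(tool(y,np.radians(a)).as_rotvec())
for a in(0,8,15,30,45): print(a,solve_ik(list(pour(PY,np.radians(a))),rv(PY,a)))
servo_line(list(G+[0,0,.28]),rot=rv(YAW2),velocity=.1)
p=pour(PY,0,up=.20); mid=(G+p)/2; mid[2]=.28; p[2]=.28
servo_line(list(mid),rot=rv((YAW2+PY)/2),velocity=.1)
servo_line(list(p),rot=rv(PY),velocity=.1)
servo_line(list(pour(PY,np.radians(8),up=.03)),rot=rv(PY,8),velocity=.1); sleep(.2)
s=sense();print(s["eef_pos"],s["wrist_force"],s["wrist_torque"],s["t"])
a,b=get_image("top"),get_image("side");cv2.imwrite("pics/top5.png",a);cv2.imwrite("pics/side5.png",b)
cv2.imwrite("pics/c5.png",np.vstack([cv2.resize(a[170:290,230:400],(680,480))[::1,:],])) 
cv2.imwrite("pics/c5.png",np.hstack([cv2.resize(a[190:290,270:370],(400,400)),cv2.resize(b[140:240,290:390],(400,400))]))
E
```

```text
0 [-0.7193  0.3239  2.102   0.      0.7156  1.0515]
8 [-0.6738  0.3458  1.9988 -0.0797  0.9229  1.1491]
15 [-0.6383  0.3813  1.9038 -0.1237  1.0976  1.2023]
30 [-0.5751  0.4945  1.6909 -0.1856  1.4513  1.2646]
45 [-0.5278  0.6419  1.4707 -0.2349  1.7814  1.2848]
[ 0.3428 -0.2368  0.1335] [-0.6058 -0.1066 -2.2008] [-0.0008  0.1548  0.0635] 27.5833
```

View pics/c5.png

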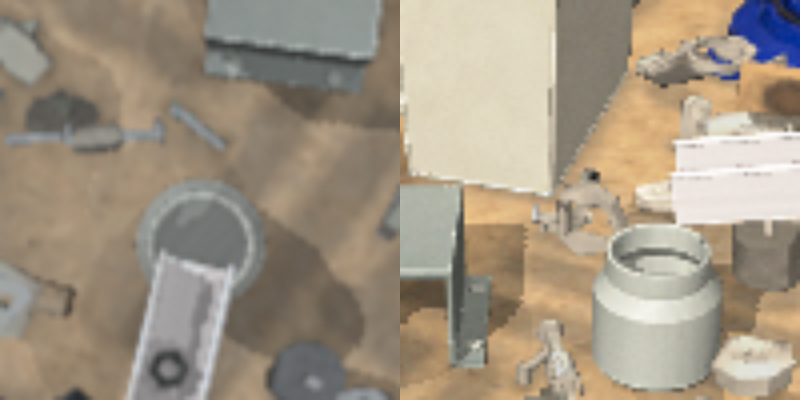

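The top view shows the mouth centred over the back part of the jar opening: mouth edge mid (198,260), rim centre (201,242). The side view shows it above the rim, so I'll tip now.

Run:
```python
from h import *
np.set_printoptions(precision=4,suppress=True)
rv=lambda y,a=0:list(tool(y,np.radians(a)).as_rotvec())
servo_line(list(pour(PY,np.radians(10),up=.005)),rot=rv(PY,10),velocity=.06)
for a in(18,26,34,42): servo_line(list(pour(PY,np.radians(a),up=.005)),rot=rv(PY,a),velocity=.08)
sleep(1.0)
s=sense();print(s["eef_pos"],s["wrist_force"],s["wrist_torque"],s["t"])
a,b=get_image("top"),get_image("side");cv2.imwrite("pics/top6.png",a);cv2.imwrite("pics/side6.png",b)
cv2.imwrite("pics/c6.png",np.hstack([cv2.resize(a[190:290,270:370],(400,400)),cv2.resize(b[120:240,280:400],(400,400))]))
```

```text
[ 0.3834 -0.245   0.1876] [-0.5944 -0.6405 -1.448 ] [-0.0435 -0.2709  0.0568] 30.8333
```

View pics/c6.png

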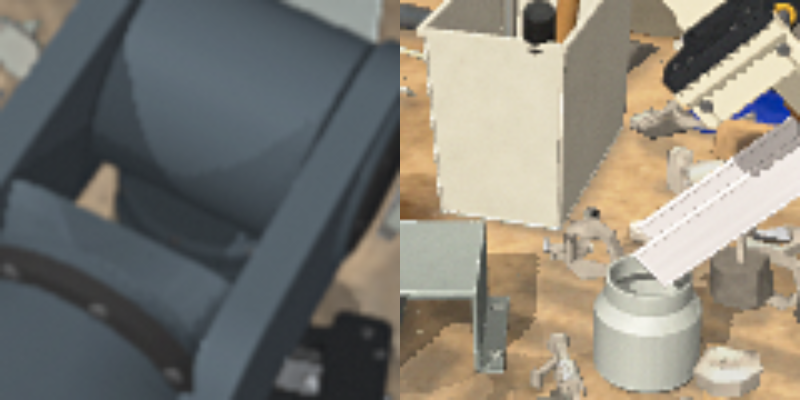

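The side view shows the chute tipped 42° into the jar opening, the jar upright, and nothing visible outside it. The 10 allowed views are used up, so I'll check numerically from here. Next I'll set the chute back on its clear place.

Run:
```python
from h import *
np.set_printoptions(precision=4,suppress=True)
rv=lambda y,a=0:list(tool(y,np.radians(a)).as_rotvec())
p=pour(PY,np.radians(42),up=.10)
servo_line(list(p),velocity=.1)
p0=pour(PY,0,up=.2);p0[2]=.28
servo_line(list(p0),rot=rv(PY),velocity=.15)
sleep(.1); s=sense();print(s["wrist_force"],s["wrist_torque"])
mid=(G+p0)/2; mid[2]=.28
servo_line(list(mid),rot=rv((YAW2+PY)/2),velocity=.15)
servo_line(list(G+[0,0,.28]),rot=rv(YAW2),velocity=.15)
servo_line(list(G+[0,0,.05]),velocity=.12)
print(servo_line(list(G+[0,0,TZ+.0005]),velocity=.03,guard=8))
s=sense();print(s["eef_pos"],s["wrist_force"],s["wrist_torque"],s["t"])
open_jaws();sleep(.3)
servo_line(list(G+[0,0,.12]),velocity=.1)
servo_line([.46,-.02,.33],velocity=.3);sleep(.2)
a,b=get_image("top"),get_image("side");cv2.imwrite("pics/top7.png",a);cv2.imwrite("pics/side7.png",b)
a0=cv2.imread("pics/top2.png")
g0,g=[cv2.cvtColor(x,cv2.COLOR_BGR2GRAY) for x in(a0,a)]
def blobs(m,nm):
    n,l,st,c=cv2.connectedComponentsWithStats(m.astype(np.uint8))
    for i in range(1,n):
        if st[i,4]>8: print(nm,st[i],c[i])
d=(cv2.absdiff(a0,a).max(2)>35); d[:140]=0;d[330:]=0;d[:,:230]=0;d[:,440:]=0
blobs(d,"changed since before pour")
yy,xx=np.mgrid[:400,:640]; J=(xx-320)**2+(yy-250)**2<11**2
for nm,q in(("before",g0),("after",g)): print(nm,"dark px in jar",(J&(q<75)).sum(),q[J].mean(),"dark in trough",(q[168:192,245:300]<75).sum())
print(g[240:262:1,310:332:1])
print("t",s["t"],sense()["t"])
```

```text
[-0.279  -0.0717 -2.5182] [ 0.0312  0.2972 -0.0242]
False
[ 0.6511 -0.2381  0.0107] [ 0.5279 -0.7558 -1.3562] [-0.1644  0.0754  0.0052] 38.9167
changed since before pour [265 177  35  13 251] [281.0996 182.9203]
changed since before pour [318 240   8   2  10] [321.5 240.4]
changed since before pour [313 242  10   7  40] [317.675 244.725]
changed since before pour [327 246   5   8  27] [329.037  249.5185]
before dark px in jar 0 119.2975871313673 dark in trough 30
after dark px in jar 60 104.40214477211796 dark in trough 0
[[157 144 168 174 153 146 138 121  95  72  67  65  70  77 104 136 171 174
  151 134 131 129]
 [157 160 167 155 110  98 112 115 111 102  99 107  92  65  57  71 132 164
  172 151 132 130]
 [173 173 149 124  81  63  78  88 104 115 119 125 116 104  99  94 105 128
  161 171 139 122]
 [170 156 128 102  63  39  45  51  72  88 102 115 120 121 121 119 116 117
  133 164 157 129]
 [152 140 131  92  51  46  50  53  56  60  73  87 104 117 120 119 118 117
  117 130 169 155]
 [130 124 124 103  75  60  60  61  60  60  58  57  75 108 118 119 119 118
  100  84 137 174]
 [112 114 116 
[... 792 characters left out ...]
115 116 118
  115 110 108 148]
 [110 117 119 119 118 118 117 117 117 115 117 117 118 115 115 115 117 119
  118 118 128 175]
 [116 117 117 119 118 118 118 117 115 117 119 118 117 115 115 116 118 118
  117 117 146 175]
 [133 113 114 118 118 117 116 117 117 119 118 115 114 115 116 118 119 117
  116 129 172 165]
 [157 119 109 116 117 117 116 117 119 117 116 115 115 116 118 119 118 114
  114 161 178 146]
 [167 146 119 113 115 115 116 117 117 115 115 114 117 117 117 117 114 117
  141 173 156 127]
 [154 170 156 130 116 114 115 115 116 114 115 114 117 117 115 115 125 160
  177 155 127 121]
 [141 151 167 171 146 119 110 112 113 113 114 115 117 118 115 133 165 176
  162 128 119 120]]
t 38.9167 43.3833
```

The trough is empty, the chute lies where it did before, and three new dark blobs appear only inside the jar opening. Nothing else has changed, so I'm handing in.

```bash
python3 -c "
from bench import *
print(sign_off())"
```

```text
the job is handed in; nothing more can be done
None
```

The job is handed in: by the last camera check, all three nuts are in the upright jar, the empty chute lies flat and released on the bench, and nothing else in the checked work area moved; `sign_off()` returned no verdict.

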